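Return two plug gauges, present the third

TASK

Plug gauges are being looked over for wear. Put the two that are done, waiting in the black block, back fully home in the stand's empty bores without dropping them: first the tall-gripped one in bore 1 (the end bore farthest from the gauge already in the stand), let go of it, then the short-gripped one in bore 2 (the middle). Then draw the gauge already in bore 3 straight up, gently and without jamming, until about half of its shank shows and the other half is still in the bore, never pulling it right out, and finish while holding it still there; leave the other things on the bench alone.

Things in the scene. Friction and masses are not known exactly. Their poses are not given: they have to be found in the camera images.
- stand: Aluminium gauge stand, fixed, on a thin dark foot: 68 x 194 mm, 60 mm high. Origin at the centre of its underside, z up. Three vertical bores in a row at its y = +60 (bore 1), 0 (bore 2), -60 mm (bore 3), x = 0, marked by one, two, three dark pips on its front (-x) face. Bores are 56 mm deep with 2 mm chamfers; bores 1 and 2 are 18 mm wide, bore 3 is 17 mm wide.
- bore_1 (a point): Centre of the mouth of bore 1, in the top face of the stand (60 mm above the bench); empty at the start. A gauge is home in it when its body origin is at this point.
- bore_2 (a point): The same for bore 2, the middle one; empty at the start.
- bore_3 (a point): The same for bore 3; gauge_stored stands home in it at the start.
- block: Black plastic block 130 x 56 mm, 54 mm high, fixed while you work, origin at the centre of its underside; two vertical bores 17 mm wide and 46 mm deep at x = -35 and +35 mm on its own x axis. The two finished gauges stand in them, which one in which varies.
- gauge_tall: Steel plug gauge, tall grip, about 160 g. Origin at the centre of the collar's underside, z up along the gauge. Below it a round shank 16 mm thick, 55 mm long, the last 7 mm tapered to 9 mm. Above it a collar 26 mm wide, 5 mm thick, then a dark knurled round grip 14 mm thick, 70 mm long (top 75 mm above the origin). In the block its origin is 63 mm above the bench.
- gauge_short: Steel plug gauge with the short grip: like gauge_tall, but the grip is 42 mm long (top 47 mm above the origin). About 140 g. In the black block its origin is 63 mm above the bench.
- gauge_stored: Steel plug gauge exactly like gauge_short, standing home in bore 3 of the stand (origin 60 mm above the bench). It slides freely if drawn along the bore and drops back if let go. Half drawn means origin about 27.5 mm above bore_3.
- flux_bottle: Small amber bottle, 38 mm wide, 77 mm high. A bystander, loose: leave it alone. Origin at the centre of its underside.
- loupe: Black stand loupe, 36 mm wide, 38 mm high. A bystander, loose: leave it alone. Origin at the centre of its underside.
- tip_tin: Flat round tin, 53 mm wide, 20 mm high. A bystander, loose: leave it alone. Origin at the centre of its underside.
- wick_reel: Flat yellow reel, 48 mm wide, 10 mm high. A bystander, loose: leave it alone. Origin at the centre of its underside.
- esd_brush: Thin black brush, 136 mm long, 12 mm high. A bystander, loose: leave it alone. Origin at the centre of its underside.
- qc_stamp: Round brown stamp, 24 mm wide, 50 mm high. A bystander, loose: leave it alone. Origin at the centre of its underside.
- screw_cup: Small black cup, 60 mm wide, 40 mm high. A bystander, loose: leave it alone. Origin at the centre of its underside.

How it is judged:
By the outcome, as a careful person would: the job done as asked, in the order asked, and still so for the second after the job is handed in, while the arm keeps its last pose, push and grip.
It also fails if it takes over 72 s, if anything falls off the work surface, if the arm or the gripper's body presses on something with over 40 N, if the wrist force passes 120 N, or if a joint passes its speed limit or range.

ROBOT

A 7-joint arm with a two-finger parallel gripper is mounted at the origin on a cart in front of the work surface, level with it; the furniture and walls round the work are solid. World frame = base frame: x ahead of the robot, y to its left, z up, the work surface at z = 0. Lengths are in m, angles in rad, forces in N, time in s.
With the tool pointing down it reaches from about 0.425 to 0.975 m from the base axis. Payload 16.7 kg.
Tool frame: the origin (TCP) lies on the centre line of the jaws, within the pads' length; the fingertips stand 14 mm ahead of it and the grasp point (between the pads) lies 5 mm behind it; z points along the fingers, y is the line along which they close (so a half turn about z gives the same grasp; the last joint's range is limited). The gripper opens to 85 mm and grips with 20 to 120 N. Pads are 22 mm wide; open, the fingers measure 114 mm over their backs; the gripper's body (76 mm by 85 mm) begins 54 mm behind the grasp point. The pads swing forward as they close: fully open they stand 13 mm farther back than shut.
Start: joints at [-1.264, 0.426, 0.074, 1.606, -0.034, 1.111, -0.067], TCP at [0.297, 0.606, 0.245] pointing down, gripper open.
Joint ranges: [-2.85, 2.85], [-0.5, 2.14], [-1.23, 1.37], [0.21, 2.46], [-1.02, 4.16], [0.16, 2.05], [-2.73, 2.73]. Speed limits (rad/s): [1.89, 1.89, 2.39, 2.39, 3.01, 3.01, 3.01].

INTERFACE

Orientations are given as a unit quaternion [w, x, y, z].
In Python, from workcell import sense, grab_frame, ticket, find_in gives the robot as it stands.
- The arm moves only by the tool send_rows, never from a script. Its argument "steps" is a list of rows, each an object of numbers: "tx", "ty", "tz": the shift along the world's x, y, z normalised to -1 to 1, where 1 is 0.025 m; "spin": the turn about the world's z normalised to -1 to 1, where 1 is 6 degrees. In form: [{"tx": .., "ty": .., "tz": .., "spin": ..}, ...]. A call has 1 to 12 rows; each row shifts and turns the commanded pose from where the row before left it; what a row does not reach is not made up. A row lasts 1/12 s, in which the tool goes at most 41.7 mm and 7.16 degrees, less where a joint would pass 70% of its speed; a pose out of reach is approached as far as the arm can. A call with a number of a shift or a turn outside -1 to 1 is refused whole. A call with a gripper value outside its range is refused whole. "fingers" is the opening, from -1 (shut) to 1 (fully open), set as the call begins (left out, the last holds). The fingers move at their own pace and stop on an object; "force" is the grip in N (left out, the last holds). Time passes only in rows, so rows that do not move let the fingers close. It gives the time, the measured TCP pose, the force, the opening and the grip force at its end, in the units of the state.
- sense(): the state, without advancing time (a new reading comes with each control period).
- grab_frame(name): name is "side" or "top"; returns a dict with "pixels" (480x640x3 uint8, red, green, blue), "fovy" (degrees; the focal length in pixels is half the picture's height over the tangent of half this angle, whatever the lens; pixels are square), "cx", "cy" (the principal point, pixels), "k1" (the pictures are not rectified: a ray, as slopes to the right and down, at radius r is drawn at 1 + k1 r^2 times it, then the intrinsics apply), "world_from_camera" (4x4, takes a point from camera to world coordinates). Camera axes: x right, y down, z forward; pixel columns grow to the right and rows downward; lengths in m; the calibration is good to about 2 mm. A picture is of the moment at which its call begins. There is no depth.
- ticket.job_done(): hands the job in; it is judged then, once.
Trained networks look in the newest picture that a camera, given by its name, has taken for a name from the list of things; names that differ only in an ending like _2 or _b are one class to them, and where a whole thing is asked for, a point or a joint stands for the part that bears it (a point fixed in the world has none). Each returns a list of dicts, best first, with "score" (0 to 1); they miss things now and then, are a little off and sometimes report something else, mostly with a low value. They report only what shows in the picture. A call takes as long as a camera call.
- find_in(camera, label): "location" ([column, row] as shares, 0 to 1, of the picture: columns of its width, rows of its height, amid what is visible of it).
The state is a dict: "time_s": time; "joint_positions": joint angles; "dq": joint speeds; "tau": joint torques, N m; "tcp_pos": TCP position; "eef_rot": TCP orientation; "ft_force": force on the tool from outside, world axes, zero at the start; "moment": the same for the moment, N m; "finger_gap": finger opening in m; "grip_force": force on a finger pad.
Only numpy, scipy, OpenCV 4.12 (cv2) and the standard library are available. Lean on these libraries where they do the work, as an engineer would, in place of code of your own. Each camera call takes 0.05 s, during which the arm holds its last target. There are 200 camera calls.

## Working session

There is one attempt and no reset: what is moved stays moved. The work goes in short steps, Python scripts to look and compute and a tool call to move; the robot and the scene stay as the last step left them, time stands still between calls to the robot, and variables do not carry over. Pictures are saved under pics/ and viewed, at most 10 in all, crops included, and the job is handed in when it is done.

Besides the shell and the picture viewer there is one more tool, called after "Emit:" by a JSON object that holds its "fn" and its "kwargs", one argument or row to a line. send_rows: Moves the arm, as the interface text tells. Scaled input: -1 to 1 covers 0.025 m each way for a shift and 6 degrees each way for a turn. Its arguments: {"type":"object","properties":{"steps":{"type":"array"},"fingers":{"type":"number"},"force":{"type":"number"}},"required":["steps"]}

```bash
mkdir -p pics; cat > h.py <<'E'
import numpy as np, cv2
from workcell import sense, grab_frame, ticket, find_in
def ray(f,uv):
    h,w=f["pixels"].shape[:2]; fl=h/2/np.tan(np.radians(f["fovy"])/2)
    K=np.array([[fl,0,f["cx"]],[0,fl,f["cy"]],[0,0,1.]])
    d=(np.array(uv,float)-[f["cx"],f["cy"]])/fl; u=d.copy()
    for _ in range(30): u=d/(1+f["k1"]*(u@u))
    T=np.array(f["world_from_camera"]); return T[:3,3],T[:3,:3]@np.array([*u,1])
def at_z(f,uv,z):
    o,d=ray(f,uv); return (o+d*(z-o[2])/d[2])
def proj(f,p):
    T=np.array(f["world_from_camera"]); c=T[:3,:3].T@(np.array(p)-T[:3,3]); s=c[:2]/c[2]
    fl=240/np.tan(np.radians(f["fovy"])/2); s=s*(1+f["k1"]*(s@s)); return s*fl+[f["cx"],f["cy"]]
def tri(fa,ua,fb,ub):
    o1,d1=ray(fa,ua);o2,d2=ray(fb,ub)
    s=np.linalg.lstsq(np.c_[d1,-d2],o2-o1,rcond=None)[0]; a=o1+s[0]*d1;b=o2+s[1]*d2
    return (a+b)/2,np.linalg.norm(a-b)
def save(f,n): cv2.imwrite(f"pics/{n}.png",f["pixels"][:,:,::-1])
E
python3 - <<'E'
from h import *
np.set_printoptions(precision=4,suppress=True)
import pickle
F={}
for c in("top","side"):
    f=F[c]=grab_frame(c); save(f,c+"0"); T=np.array(f["world_from_camera"]); print(c,f["fovy"],f["k1"],T[:3,3],T[:3,2])
    for n in("stand","block","gauge_tall","gauge_short","gauge_stored","flux_bottle","loupe","tip_tin","wick_reel","esd_brush","qc_stamp","screw_cup"):
        print(n,[(np.round(np.array(r["location"])*[640,480],1),round(r["score"],2)) for r in find_in(c,n)[:3]])
pickle.dump(F,open("f0.pkl","wb"))
s=sense();print(s["tcp_pos"],s["eef_rot"],s["ft_force"],s["time_s"],s["finger_gap"])
E
```

```text
top 44.11550901850432 -0.05244589223577354 [ 0.3114 -0.1575  1.3411] [ 0.191  -0.0258 -0.9812]
stand [(array([256.7, 247.1]), 0.6)]
block [(array([377.8, 265. ]), 0.85), (array([434.4, 240.2]), 0.55)]
gauge_tall [(array([381.7, 242.1]), 0.51)]
gauge_short [(array([380.6, 276.5]), 0.67)]
gauge_stored [(array([309.9, 160.8]), 0.38), (array([323.2, 313. ]), 0.28)]
flux_bottle [(array([278.4, 166.5]), 0.64)]
loupe [(array([223.4, 168.8]), 0.73), (array([321.4, 311.8]), 0.3)]
tip_tin [(array([185.2, 319.8]), 0.8)]
wick_reel [(array([324.3, 313.9]), 0.88)]
esd_brush [(array([241.5, 323.2]), 0.52)]
qc_stamp [(array([311.2, 163. ]), 0.68)]
screw_cup [(array([437.3, 241.8]), 0.96), (array([185.2, 320.4]), 0.71)]
side 44.634165535592 -0.0567061679076572 [-0.0341  0.6879  0.5524] [ 0.505  -0.7586 -0.4117]
stand [(array([297.2, 294.5]), 0.84)]
block [(array([389.4, 246.4]), 0.96)]
gauge_tall [(array([375.4, 218.5]), 0.75)]
gauge_short [(array([409.4, 232.2]), 0.66), (array([299.7, 295.1]), 0.15)]
gauge_stored [(array([312.9, 255.5]), 0.76)]
flux_bottle [(array([239.9, 259.6]), 0.57)]
loupe [(array([195.9, 281.7]), 0.37)]
tip_tin [(array([298.8, 294.4]), 0.7), (array([316.8, 382.5]), 0.64)]
wick_reel [(array([409.8, 295. ]), 0.88)]
esd_brush [(array([368.8, 347.1]), 0.81)]
qc_stamp [(array([406.4, 232.5]), 0.74), (array([256.2, 253.5]), 0.49)]
screw_cup [(array([392.2, 222.7]), 0.72)]
[0.2971 0.606  0.2453] [-0.      0.226   0.9741 -0.    ] [-0.337  -0.1408 -0.0213] 1.3 0.08515198057751366
```

View pics/top0.png

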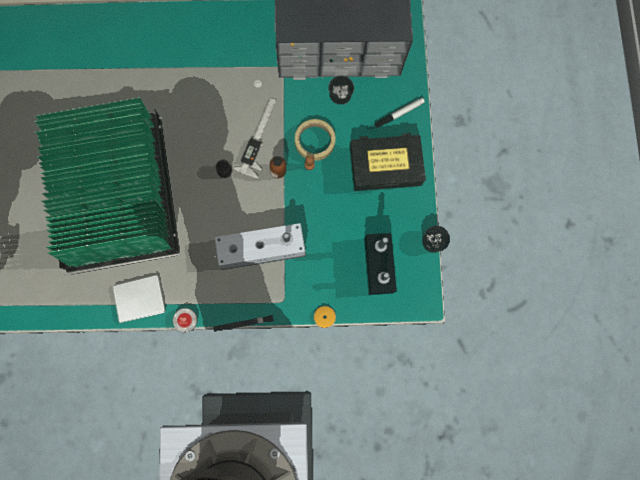

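View pics/side0.png

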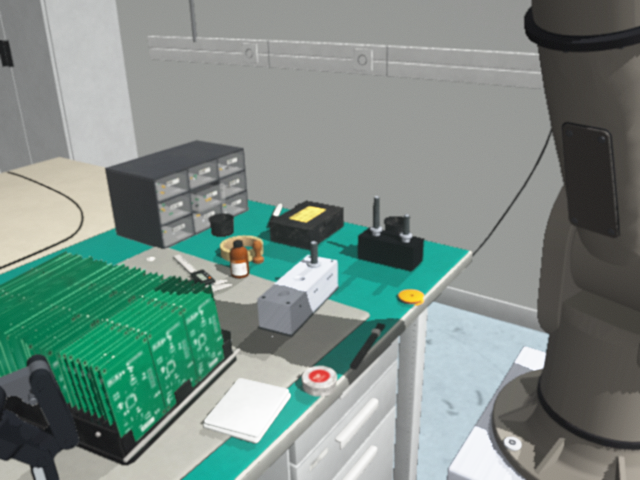

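Top: the bores sit at about (233,248) and (259,244), with the stored gauge at (287,237). The block is at (380,262), tall gauge at the upper end (381,243) and short at the lower (384,277). The side view agrees: the tall one is at the far left and the short one at near right of the block.

```bash
python3 - <<'E'
from h import *
import pickle
F=pickle.load(open("f0.pkl","rb"))
def crop(f,x,y,w,h,k):
    return cv2.resize(np.ascontiguousarray(f["pixels"][y:y+h,x:x+w,::-1]),(w*k,h*k),interpolation=cv2.INTER_CUBIC)
a=crop(F["top"],205,215,100,60,4);b=crop(F["top"],350,215,100,100,4)
c=crop(F["side"],250,235,100,100,4);d=crop(F["side"],345,185,100,100,4)
im=np.zeros((800,800,3),np.uint8)
for t,(x,y) in ((a,(0,0)),(b,(400,0)),(c,(0,400)),(d,(400,400))): im[y:y+t.shape[0],x:x+t.shape[1]]=t
im=im[:, :]
cv2.imwrite("pics/c0.png",cv2.resize(im,(600,600),interpolation=cv2.INTER_AREA))
f=F["top"]
for n,uv,z in (("b1",(233,248),.06),("b2",(259,244),.06),("st top",(287,237),.107),("tall",(382,241),.138),("short",(384,276),.110),("bott",(278,160),.07),("stamp",(310,158),.05),("cup",(437,238),.04),("case",(386,136),.06),("drawer",(278,76),.1),("pcbcorner",(178,250),.15)): print(n,at_z(f,uv,z).round(4))
E
```

```text
b1 [ 0.5306 -0.0088  0.06  ]
b2 [ 0.5382 -0.0657  0.06  ]
st top [ 0.5436 -0.1285  0.107 ]
tall [ 0.525  -0.3255  0.138 ]
short [ 0.4554 -0.3301  0.11  ]
bott [ 0.7265 -0.1104  0.07  ]
stamp [ 0.7363 -0.1826  0.05  ]
cup [ 0.5464 -0.4638  0.04  ]
case [ 0.7824 -0.3575  0.06  ]
drawer [ 0.9151 -0.114   0.1   ]
pcbcorner [0.5136 0.0925 0.15  ]
```

View pics/c0.png

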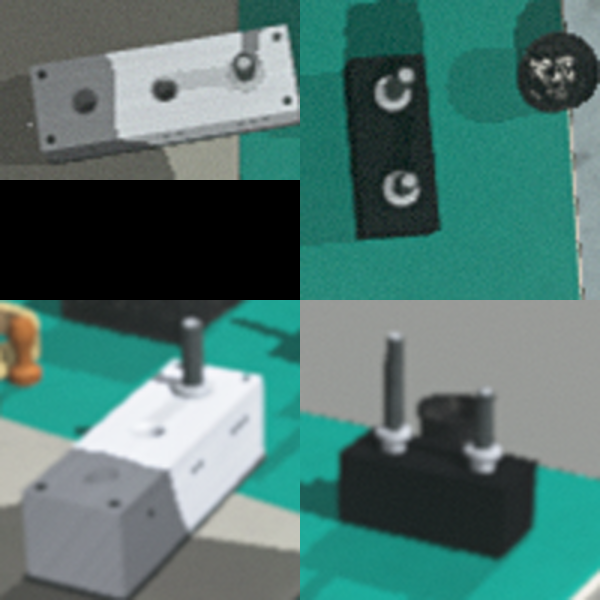

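The crops show the bore mouths at (233.3,248.3) and (260,245) in the top view, and the gauge tops and collars in both views. I'll fit the stand and block poses from both cameras.

```bash
python3 - <<'E'
from h import *
import pickle
from scipy.optimize import least_squares
np.set_printoptions(precision=4,suppress=True)
F=pickle.load(open("f0.pkl","rb"))
T,S=F["top"],F["side"]
t=lambda x,y:(x/3+205,y/3+215); q=lambda x,y:((x-300)/3+350,y/3+215)
c=lambda x,y:(x/3+250,(y-300)/3+235); d=lambda x,y:((x-300)/3+345,(y-300)/3+185)
stand=[(T,t(85,100),(0,.06,.06)),(T,t(165,90),(0,0,.06)),(T,t(244,58),(0,-.06,.107)),(T,t(245,71),(0,-.06,.065)),
(S,c(101,475),(0,.06,.06)),(S,c(150,430),(0,0,.06)),(S,c(191,322),(0,-.06,.107)),(S,c(190,386),(0,-.06,.065)),
(T,t(33,68),(.034,.097,.06)),(T,t(286,24),(.034,-.097,.06)),(T,t(44,153),(-.034,.097,.06))]
block=[(T,q(405,74),(.035,0,.138)),(T,q(392,94),(.035,0,.068)),(T,q(409,182),(-.035,0,.110)),(T,q(401,189),(-.035,0,.068)),
(S,d(395,336),(.035,0,.138)),(S,d(394,434),(.035,0,.068)),(S,d(485,392),(-.035,0,.110)),(S,d(484,450),(-.035,0,.068)),]
def W(p,l): C,s_=np.cos(p[2]),np.sin(p[2]); return [p[0]+C*l[0]-s_*l[1],p[1]+s_*l[0]+C*l[1],l[2]]
for nm,D,p0 in(("stand",stand,[.538,-.066,.1]),("block",block,[.49,-.328,0])):
    for cam in(None,T,S):
        E=[e for e in D if cam is None or e[0] is cam]
        r=least_squares(lambda p:np.concatenate([proj(f,W(p,l))-u for f,u,l in E]),p0,loss="soft_l1",x_scale=[.01,.01,.1]); print(nm,r.x,r.fun.round(1))
        pts=[(0,.06,0),(0,0,0),(0,-.06,0)] if nm=="stand" else [(.035,0,0),(-.035,0,0)]
        print([np.array(W(r.x,l))[:2].round(4) for l in pts])
s=sense();q=s["eef_rot"]
print(s["joint_positions"])
E
```

```text
stand [ 0.5375 -0.068   0.1545] [-0.4  0.7  0.  -0.7  0.1  1.2  0.3  0.5  0.2 -0.8 -0.4 -0.6 -0.4 -0.6
  0.6 -1.7 -2.1 -0.7  0.6 -1.2 -1.1  1.2]
[array([ 0.5283, -0.0087]), array([ 0.5375, -0.068 ]), array([ 0.5467, -0.1273])]
stand [ 0.538  -0.0685  0.1574] [-0.1  0.6  0.3 -0.9  0.3  0.9  0.5  0.2 -1.9 -0.8  0.7 -1.6 -0.8  1.1]
[array([ 0.5286, -0.0093]), array([ 0.538 , -0.0685]), array([ 0.5474, -0.1278])]
stand [ 0.5355 -0.0652  0.1531] [ 0.1  0.1 -0.4  0.3 -0.3  0.2  0.6 -0.9]
[array([ 0.5263, -0.0059]), array([ 0.5355, -0.0652]), array([ 0.5446, -0.1245])]
block [ 0.4906 -0.333   0.0437] [-0.1  1.  -0.1  0.  -0.2  0.1 -0.2  0.1 -0.  -0.5 -0.2 -2.4  0.1 -0.9
 -0.3 -1.5]
[array([ 0.5256, -0.3315]), array([ 0.4557, -0.3346])]
block [ 0.4912 -0.3335  0.0458] [ 0.   0.7  0.  -0.3 -0.  -0.2 -0.  -0.2]
[array([ 0.5262, -0.3319]), array([ 0.4563, -0.3351])]
block [ 0.4871 -0.3267  0.0402] [ 0.   0.7 -0.2 -1.1  0.3  0.4 -0.1 -0.1]
[array([ 0.522 , -0.3253]), array([ 0.4521, -0.3281])]
[-1.2645  0.4261  0.0739  1.606  -0.0341  1.1108 -0.0671]
```

Emit:
{"fn": "send_rows", "kwargs": {
  "steps": [
    {"tx": 0,"ty": 0,"tz": 1,"spin": -0.5},
    {"tx": 0.5,"ty": -0.5,"tz": 1,"spin": -0.8},
    {"tx": 0.6,"ty": -0.8,"tz": 1,"spin": -0.8},
    {"tx": 0.6,"ty": -1,"tz": 0,"spin": -0.8},
    {"tx": 0.6,"ty": -1,"tz": 0,"spin": -0.8},
    {"tx": 0.6,"ty": -1,"tz": 0,"spin": -0.8},
    {"tx": 0.6,"ty": -1,"tz": 0,"spin": -0.8},
    {"tx": 0.6,"ty": -1,"tz": 0,"spin": -0.8},
    {"tx": 0.5,"ty": -1,"tz": 0,"spin": -0.8},
    {"tx": 0.5,"ty": -1,"tz": 0,"spin": -0.8},
    {"tx": 0.5,"ty": -1,"tz": 0,"spin": -0.8},
    {"tx": 0.4,"ty": -1,"tz": 0,"spin": -0.7}
  ],
  "fingers": 0,
  "force": 40
}}

```text
time_s: 2.3
tcp_pos: [0.4478, 0.3471, 0.3204]
eef_rot: [-0.0, 0.653, 0.757, 0.0]
ft_force: [-0.1, 0.3, -0.5]
finger_gap: 0.0425
grip_force: 0.0
```

Emit:
{"fn": "send_rows", "kwargs": {
  "steps": [
    {"tx": 0.2,"ty": -1},
    {"tx": 0.2,"ty": -1},
    {"tx": 0.2,"ty": -1},
    {"tx": 0.2,"ty": -1},
    {"tx": 0.2,"ty": -1},
    {"tx": 0.2,"ty": -1},
    {"tx": 0.2,"ty": -1},
    {"tx": 0.2,"ty": -1},
    {"tx": 0.2,"ty": -1},
    {"tx": 0.2,"ty": -1},
    {"tx": 0.2,"ty": -1},
    {"tx": 0.2,"ty": -1}
  ]
}}

```text
invalid input at $.steps[0]: expected keys tx, ty, tz, spin
```

```bash
python3 -c "
from h import *
s=sense();print(s['joint_positions'],s['tcp_pos'])"
```

```text
[-1.07691     0.18954976  0.35471275  1.77762816 -0.07075866  1.18645297
 -0.55468489] [0.44783107 0.3471498  0.32044658]
```

Emit:
{"fn": "send_rows", "kwargs": {
  "steps": [
    {"tx": 0.2,"ty": -1,"tz": 0,"spin": 0},
    {"tx": 0.2,"ty": -1,"tz": 0,"spin": 0},
    {"tx": 0.2,"ty": -1,"tz": 0,"spin": 0},
    {"tx": 0.2,"ty": -1,"tz": 0,"spin": 0},
    {"tx": 0.2,"ty": -1,"tz": 0,"spin": 0},
    {"tx": 0.2,"ty": -1,"tz": 0,"spin": 0},
    {"tx": 0.2,"ty": -1,"tz": 0,"spin": 0},
    {"tx": 0.2,"ty": -1,"tz": 0,"spin": 0},
    {"tx": 0.2,"ty": -1,"tz": 0,"spin": 0},
    {"tx": 0.2,"ty": -1,"tz": 0,"spin": 0},
    {"tx": 0.2,"ty": -1,"tz": 0,"spin": 0},
    {"tx": 0.2,"ty": -1,"tz": 0,"spin": 0}
  ]
}}

```text
time_s: 3.3
tcp_pos: [0.5072, 0.0473, 0.3205]
eef_rot: [0.0, 0.652, 0.759, 0.0]
ft_force: [1.3, 0.3, 0.2]
finger_gap: 0.0425
grip_force: 0.0
```

Emit:
{"fn": "send_rows", "kwargs": {
  "steps": [
    {"tx": 0.1,"ty": -1,"tz": 0,"spin": 0},
    {"tx": 0.1,"ty": -1,"tz": 0,"spin": 0},
    {"tx": 0.1,"ty": -1,"tz": 0,"spin": 0},
    {"tx": 0.1,"ty": -1,"tz": 0,"spin": 0},
    {"tx": 0.1,"ty": -1,"tz": 0,"spin": 0},
    {"tx": 0.1,"ty": -1,"tz": 0,"spin": 0},
    {"tx": 0.1,"ty": -1,"tz": 0,"spin": 0},
    {"tx": 0.1,"ty": -1,"tz": 0,"spin": 0},
    {"tx": 0.1,"ty": -1,"tz": 0,"spin": 0},
    {"tx": 0.1,"ty": -1,"tz": 0,"spin": 0},
    {"tx": 0,"ty": -1,"tz": 0,"spin": 0},
    {"tx": 0,"ty": 0,"tz": 0,"spin": 0}
  ]
}}

```text
time_s: 4.3
tcp_pos: [0.5312, -0.2313, 0.3206]
eef_rot: [0.001, 0.653, 0.757, -0.001]
ft_force: [-1.1, -0.6, 0.1]
finger_gap: 0.0426
grip_force: 0.0
```

```bash
python3 -c "
from h import *
s=sense();print(s['joint_positions'],s['tcp_pos'],s['finger_gap'])"
```

```text
[-0.33012916  0.25398751  0.76819369  1.76743812 -0.18691002  1.19465283
  0.6376608 ] [ 0.53116417 -0.23129995  0.32057986] 0.04262281373504199
```

Emit:
{"fn": "send_rows", "kwargs": {
  "steps": [
    {"tx": -0.05,"ty": -1,"tz": 0,"spin": 0},
    {"tx": -0.05,"ty": -1,"tz": 0,"spin": 0},
    {"tx": -0.05,"ty": -1,"tz": -1,"spin": 0},
    {"tx": -0.05,"ty": -1,"tz": -1,"spin": 0},
    {"tx": 0,"ty": 0,"tz": -1,"spin": 0},
    {"tx": 0,"ty": 0,"tz": -1,"spin": 0},
    {"tx": 0,"ty": 0,"tz": -1,"spin": 0},
    {"tx": 0,"ty": 0,"tz": -0.6,"spin": 0},
    {"tx": 0,"ty": 0,"tz": 0,"spin": 0}
  ]
}}

```text
time_s: 5.05
tcp_pos: [0.5259, -0.3253, 0.1773]
eef_rot: [-0.002, 0.652, 0.759, -0.001]
ft_force: [-0.8, 0.0, -0.8]
finger_gap: 0.0429
grip_force: 0.0
```

```bash
python3 - <<'E'
from h import *
s=sense();print(s['tcp_pos'])
p=s['tcp_pos']
a=grab_frame("side");b=grab_frame("top")
def crop(f,x,y,w,h,k): return cv2.resize(np.ascontiguousarray(f["pixels"][y:y+h,x:x+w,::-1]),(w*k,h*k),interpolation=cv2.INTER_CUBIC)
im=np.hstack([crop(a,330,130,100,140,4),crop(b,330,180,100,140,4)]);cv2.imwrite("pics/g1.png",im)
print((proj(a,p)-[330,130])*4,(proj(b,p)-[330,180])*4)
E
```

```text
[ 0.52591205 -0.32532942  0.17725989]
[181.35196918 197.57905321] [217.71437725 228.2084723 ]
```

View pics/g1.png

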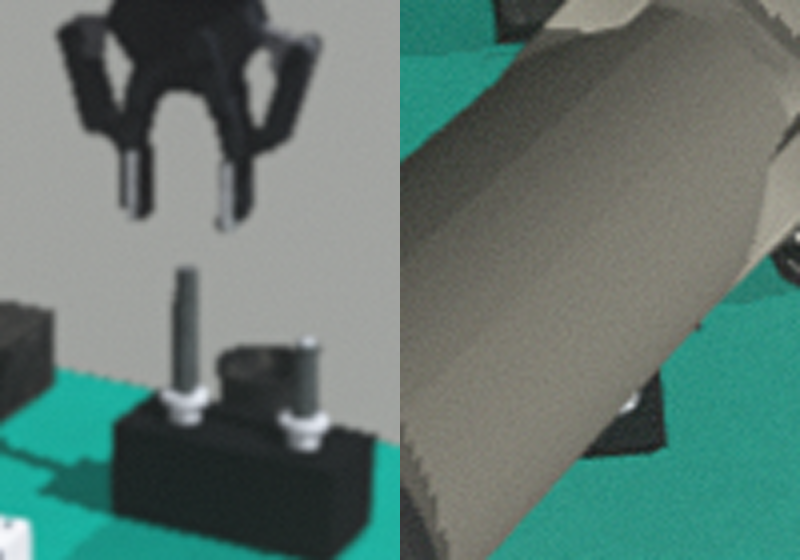

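The side view shows the fingers straddling the tall gauge (mid column 183, gauge 186). I'll nudge y and descend.

Emit:
{"fn": "send_rows", "kwargs": {
  "steps": [
    {"tx": 0,"ty": -0.2,"tz": -0.5,"spin": 0},
    {"tx": 0,"ty": 0,"tz": -0.6,"spin": 0},
    {"tx": 0,"ty": 0,"tz": -0.7,"spin": 0},
    {"tx": 0,"ty": 0,"tz": -0.7,"spin": 0},
    {"tx": 0,"ty": 0,"tz": -0.5,"spin": 0},
    {"tx": 0,"ty": 0,"tz": 0,"spin": 0},
    {"tx": 0,"ty": 0,"tz": 0,"spin": 0}
  ]
}}

```text
time_s: 5.73
tcp_pos: [0.5272, -0.3318, 0.1057]
eef_rot: [0.0, 0.652, 0.759, -0.0]
ft_force: [0.1, 0.4, 0.4]
finger_gap: 0.0428
grip_force: 0.0
```

Emit:
{"fn": "send_rows", "kwargs": {
  "steps": [
    {"tx": 0,"ty": 0,"tz": 0,"spin": 0},
    {"tx": 0,"ty": 0,"tz": 0,"spin": 0},
    {"tx": 0,"ty": 0,"tz": 0,"spin": 0},
    {"tx": 0,"ty": 0,"tz": 0,"spin": 0},
    {"tx": 0,"ty": 0,"tz": 0,"spin": 0},
    {"tx": 0,"ty": 0,"tz": 0,"spin": 0}
  ],
  "fingers": -1,
  "force": 40
}}

```text
time_s: 6.23
tcp_pos: [0.5277, -0.3319, 0.1064]
eef_rot: [0.001, 0.652, 0.759, 0.0]
ft_force: [0.3, -0.6, 8.2]
finger_gap: 0.0124
grip_force: 38.9
```

Emit:
{"fn": "send_rows", "kwargs": {
  "steps": [
    {"tx": 0,"ty": 0,"tz": 0.2,"spin": 0},
    {"tx": 0,"ty": 0,"tz": 0.3,"spin": 0},
    {"tx": 0,"ty": 0,"tz": 0.4,"spin": 0},
    {"tx": 0,"ty": 0,"tz": 0.5,"spin": 0},
    {"tx": 0,"ty": 0,"tz": 0.6,"spin": 0},
    {"tx": 0,"ty": 0,"tz": 0.6,"spin": 0},
    {"tx": 0,"ty": 0,"tz": 0.6,"spin": 0},
    {"tx": 0,"ty": 0,"tz": 0.6,"spin": 0},
    {"tx": 0,"ty": 0,"tz": 0.6,"spin": 0},
    {"tx": 0,"ty": 0,"tz": 0.4,"spin": 0},
    {"tx": 0,"ty": 0,"tz": 0.2,"spin": 0},
    {"tx": 0,"ty": 0,"tz": 0,"spin": 0}
  ]
}}

```text
time_s: 7.23
tcp_pos: [0.5274, -0.3316, 0.2317]
eef_rot: [0.001, 0.652, 0.759, 0.0]
ft_force: [0.1, -0.5, -2.7]
finger_gap: 0.0129
grip_force: 39.2
```

Emit:
{"fn": "send_rows", "kwargs": {
  "steps": [
    {"tx": 0,"ty": 0.5,"tz": 0,"spin": 0},
    {"tx": 0,"ty": 1,"tz": 0,"spin": 0},
    {"tx": 0,"ty": 1,"tz": 0,"spin": 0},
    {"tx": 0,"ty": 1,"tz": 0,"spin": 0},
    {"tx": 0,"ty": 1,"tz": 0,"spin": 0},
    {"tx": 0,"ty": 1,"tz": 0,"spin": 0},
    {"tx": 0,"ty": 1,"tz": 0,"spin": 0},
    {"tx": 0,"ty": 1,"tz": 0,"spin": 0},
    {"tx": 0,"ty": 1,"tz": 0,"spin": 0},
    {"tx": 0,"ty": 1,"tz": 0,"spin": 0},
    {"tx": 0,"ty": 1,"tz": 0,"spin": 0},
    {"tx": 0,"ty": 1,"tz": 0,"spin": 0}
  ]
}}

```text
time_s: 8.23
tcp_pos: [0.5263, -0.0422, 0.2296]
eef_rot: [-0.001, 0.651, 0.759, -0.0]
ft_force: [1.3, 0.4, -1.9]
finger_gap: 0.0132
grip_force: 39.1
```

Emit:
{"fn": "send_rows", "kwargs": {
  "steps": [
    {"tx": 0.1,"ty": 0.8,"tz": 0,"spin": 0},
    {"tx": 0,"ty": 0.6,"tz": -0.4,"spin": 0},
    {"tx": 0,"ty": 0,"tz": -0.6,"spin": 0},
    {"tx": 0,"ty": 0,"tz": -0.6,"spin": 0},
    {"tx": 0,"ty": 0,"tz": -0.4,"spin": 0},
    {"tx": 0,"ty": 0,"tz": 0,"spin": 0},
    {"tx": 0,"ty": 0,"tz": 0,"spin": 0},
    {"tx": 0,"ty": 0,"tz": 0,"spin": 0}
  ]
}}

```text
time_s: 8.9
tcp_pos: [0.5298, -0.0093, 0.1806]
eef_rot: [0.0, 0.652, 0.758, -0.0]
ft_force: [-0.4, 0.1, -1.4]
finger_gap: 0.0132
grip_force: 39.2
```

```bash
python3 - <<'E'
from h import *
s=sense();print(s['tcp_pos'],s['ft_force'])
p=np.array(s['tcp_pos'])
a=grab_frame("side");b=grab_frame("top")
def crop(f,x,y,w,h,k): return cv2.resize(np.ascontiguousarray(f["pixels"][y:y+h,x:x+w,::-1]),(w*k,h*k),interpolation=cv2.INTER_CUBIC)
im=np.hstack([crop(a,230,180,80,120,5),crop(b,190,180,80,120,5)]);cv2.imwrite("pics/g2.png",im)
for z in(0,.04,.1): print(z,(proj(a,p-[0,0,z])-[230,180])*5)
E
```

```text
[ 0.52977954 -0.00934539  0.1806059 ] [-0.39395888  0.1421883  -1.38190861]
0 [249.14647237 240.79937219]
0.04 [255.24512065 350.50286025]
0.1 [264.08747754 508.30740094]
```

View pics/g2.png

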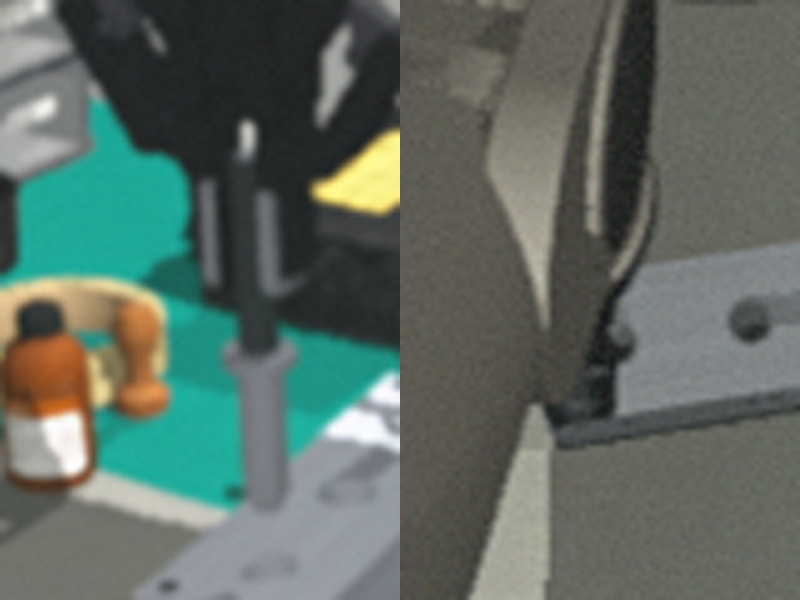

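The side view shows the shank tip at (267,508), just above bore 1's mouth at (271,567), and aligned. I'll descend in small steps and watch the force.

Emit:
{"fn": "send_rows", "kwargs": {
  "steps": [
    {"tx": 0,"ty": 0,"tz": -0.4,"spin": 0},
    {"tx": 0,"ty": 0,"tz": -0.3,"spin": 0},
    {"tx": 0,"ty": 0,"tz": -0.2,"spin": 0},
    {"tx": 0,"ty": 0,"tz": -0.1,"spin": 0},
    {"tx": 0,"ty": 0,"tz": -0.1,"spin": 0},
    {"tx": 0,"ty": 0,"tz": 0,"spin": 0}
  ]
}}

```text
time_s: 9.5
tcp_pos: [0.5294, -0.009, 0.1523]
eef_rot: [-0.0, 0.652, 0.759, -0.0]
ft_force: [-0.1, -0.9, -1.6]
finger_gap: 0.0129
grip_force: 39.2
```

Emit:
{"fn": "send_rows", "kwargs": {
  "steps": [
    {"tx": 0,"ty": 0,"tz": -0.1,"spin": 0},
    {"tx": 0,"ty": 0,"tz": -0.1,"spin": 0},
    {"tx": 0,"ty": 0,"tz": -0.1,"spin": 0},
    {"tx": 0,"ty": 0,"tz": 0,"spin": 0}
  ]
}}

```text
time_s: 9.83
tcp_pos: [0.5296, -0.0088, 0.1449]
eef_rot: [-0.0, 0.651, 0.759, -0.0]
ft_force: [0.2, 1.7, -2.9]
finger_gap: 0.0129
grip_force: 39.1
```

Emit:
{"fn": "send_rows", "kwargs": {
  "steps": [
    {"tx": 0,"ty": 0,"tz": -0.15,"spin": 0},
    {"tx": 0,"ty": 0,"tz": -0.15,"spin": 0},
    {"tx": 0,"ty": 0,"tz": -0.1,"spin": 0},
    {"tx": 0,"ty": 0,"tz": 0,"spin": 0}
  ]
}}

```text
time_s: 10.17
tcp_pos: [0.5295, -0.0089, 0.1347]
eef_rot: [-0.0, 0.652, 0.759, -0.0]
ft_force: [0.8, 2.1, -3.3]
finger_gap: 0.0129
grip_force: 39.1
```

Emit:
{"fn": "send_rows", "kwargs": {
  "steps": [
    {"tx": 0,"ty": 0.02,"tz": -0.15,"spin": 0},
    {"tx": 0,"ty": 0,"tz": -0.15,"spin": 0},
    {"tx": 0,"ty": 0,"tz": -0.15,"spin": 0},
    {"tx": 0,"ty": 0,"tz": -0.15,"spin": 0},
    {"tx": 0,"ty": 0,"tz": 0,"spin": 0}
  ]
}}

```text
time_s: 10.58
tcp_pos: [0.5293, -0.0085, 0.1195]
eef_rot: [-0.0, 0.652, 0.759, -0.0]
ft_force: [0.0, 0.9, -2.7]
finger_gap: 0.0126
grip_force: 39.1
```

Emit:
{"fn": "send_rows", "kwargs": {
  "steps": [
    {"tx": 0,"ty": 0,"tz": -0.15,"spin": 0},
    {"tx": 0,"ty": 0,"tz": -0.15,"spin": 0},
    {"tx": 0,"ty": 0,"tz": -0.15,"spin": 0},
    {"tx": 0,"ty": 0,"tz": -0.1,"spin": 0},
    {"tx": 0,"ty": 0,"tz": 0,"spin": 0},
    {"tx": 0,"ty": 0,"tz": 0,"spin": 0}
  ]
}}

```text
time_s: 11.08
tcp_pos: [0.5295, -0.0085, 0.1064]
eef_rot: [-0.0, 0.652, 0.759, -0.0]
ft_force: [0.3, 0.2, -2.8]
finger_gap: 0.013
grip_force: 39.2
```

Continue until the collar seats.

Emit:
{"fn": "send_rows", "kwargs": {
  "steps": [
    {"tx": 0,"ty": 0,"tz": -0.05,"spin": 0},
    {"tx": 0,"ty": 0,"tz": -0.05,"spin": 0},
    {"tx": 0,"ty": 0,"tz": -0.05,"spin": 0},
    {"tx": 0,"ty": 0,"tz": 0,"spin": 0}
  ]
}}

```text
time_s: 11.42
tcp_pos: [0.5299, -0.0085, 0.1034]
eef_rot: [-0.0, 0.652, 0.759, 0.0]
ft_force: [-3.2, 0.8, 12.8]
finger_gap: 0.013
grip_force: 40.6
```

Seated at 12.8 N. Releasing.

Emit:
{"fn": "send_rows", "kwargs": {
  "steps": [
    {"tx": 0,"ty": 0,"tz": 0,"spin": 0},
    {"tx": 0,"ty": 0,"tz": 0,"spin": 0},
    {"tx": 0,"ty": 0,"tz": 0,"spin": 0},
    {"tx": 0,"ty": 0,"tz": 0,"spin": 0},
    {"tx": 0,"ty": 0,"tz": 0,"spin": 0}
  ],
  "fingers": 0
}}

```text
time_s: 11.83
tcp_pos: [0.5296, -0.0085, 0.1028]
eef_rot: [-0.0, 0.652, 0.759, -0.0]
ft_force: [0.5, -0.7, 0.1]
finger_gap: 0.0425
grip_force: 0.0
```

Emit:
{"fn": "send_rows", "kwargs": {
  "steps": [
    {"tx": 0,"ty": 0,"tz": 0.3,"spin": 0},
    {"tx": 0,"ty": 0,"tz": 0.6,"spin": 0},
    {"tx": 0,"ty": 0,"tz": 0.8,"spin": 0},
    {"tx": 0,"ty": 0,"tz": 0.8,"spin": 0},
    {"tx": 0,"ty": 0,"tz": 0.8,"spin": 0},
    {"tx": 0,"ty": 0,"tz": 0.6,"spin": 0},
    {"tx": -0.2,"ty": -1,"tz": 0,"spin": 0},
    {"tx": -0.2,"ty": -1,"tz": 0,"spin": 0},
    {"tx": -0.2,"ty": -1,"tz": 0,"spin": 0},
    {"tx": -0.2,"ty": -1,"tz": 0,"spin": 0},
    {"tx": -0.2,"ty": -1,"tz": 0,"spin": 0},
    {"tx": -0.2,"ty": -1,"tz": 0,"spin": 0}
  ]
}}

```text
time_s: 12.83
tcp_pos: [0.4992, -0.1597, 0.2009]
eef_rot: [0.0, 0.652, 0.759, 0.0]
ft_force: [1.0, 0.5, 0.0]
finger_gap: 0.0424
grip_force: 0.0
```

Emit:
{"fn": "send_rows", "kwargs": {
  "steps": [
    {"tx": -0.25,"ty": -1,"tz": 0,"spin": 0},
    {"tx": -0.25,"ty": -1,"tz": 0,"spin": 0},
    {"tx": -0.25,"ty": -1,"tz": 0,"spin": 0},
    {"tx": -0.25,"ty": -1,"tz": 0,"spin": 0},
    {"tx": -0.25,"ty": -1,"tz": 0,"spin": 0},
    {"tx": -0.25,"ty": -1,"tz": 0,"spin": 0},
    {"tx": -0.2,"ty": -0.9,"tz": -0.5,"spin": 0},
    {"tx": 0,"ty": 0,"tz": -0.6,"spin": 0},
    {"tx": 0,"ty": 0,"tz": -0.5,"spin": 0},
    {"tx": 0,"ty": 0,"tz": 0,"spin": 0},
    {"tx": 0,"ty": 0,"tz": 0,"spin": 0}
  ]
}}

```text
time_s: 13.75
tcp_pos: [0.4571, -0.3302, 0.1601]
eef_rot: [-0.001, 0.651, 0.759, -0.0]
ft_force: [-0.4, -0.1, 1.0]
finger_gap: 0.0426
grip_force: 0.0
```

```bash
python3 - <<'E'
from h import *
s=sense();print(s['tcp_pos'])
p=np.array(s['tcp_pos'])
a=grab_frame("side")
def crop(f,x,y,w,h,k): return cv2.resize(np.ascontiguousarray(f["pixels"][y:y+h,x:x+w,::-1]),(w*k,h*k),interpolation=cv2.INTER_CUBIC)
cv2.imwrite("pics/g3.png",np.hstack([crop(a,360,150,80,110,5),crop(a,250,200,80,110,5)]))
print((proj(a,p)-[360,150])*5)
E
```

```text
[ 0.45706715 -0.33016614  0.16007764]
[230.61899058 211.25178579]
```

View pics/g3.png

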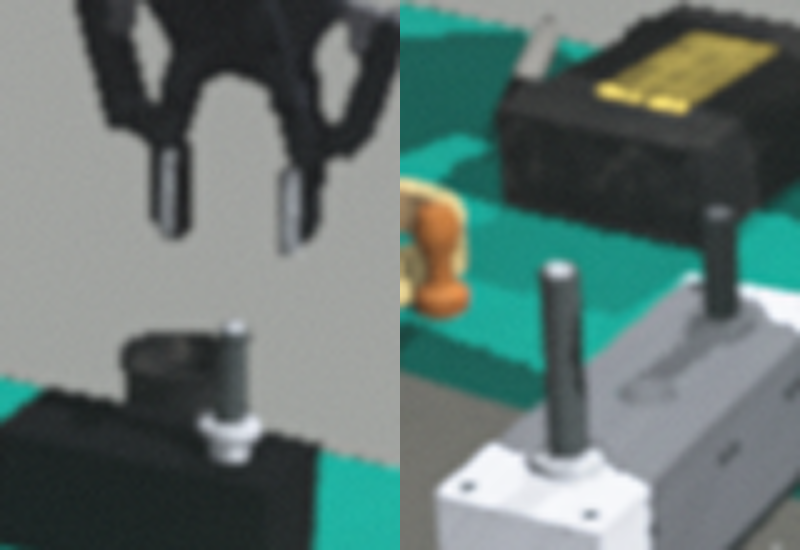

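The tall gauge is fully home in bore 1 (collar flush). The short gauge (column 234) is centred between the fingers (mid 232). Grasping it now.

Emit:
{"fn": "send_rows", "kwargs": {
  "steps": [
    {"tx": 0,"ty": -0.12,"tz": -0.4,"spin": 0},
    {"tx": 0,"ty": 0,"tz": -0.6,"spin": 0},
    {"tx": 0,"ty": 0,"tz": -0.7,"spin": 0},
    {"tx": 0,"ty": 0,"tz": -0.7,"spin": 0},
    {"tx": 0,"ty": 0,"tz": -0.4,"spin": 0},
    {"tx": 0,"ty": 0,"tz": 0,"spin": 0},
    {"tx": 0,"ty": 0,"tz": 0,"spin": 0}
  ]
}}

```text
time_s: 14.38
tcp_pos: [0.4571, -0.334, 0.0904]
eef_rot: [-0.0, 0.652, 0.759, -0.0]
ft_force: [-0.8, -0.3, 0.4]
finger_gap: 0.0431
grip_force: 0.0
```

Emit:
{"fn": "send_rows", "kwargs": {
  "steps": [
    {"tx": 0,"ty": 0,"tz": 0,"spin": 0},
    {"tx": 0,"ty": 0,"tz": 0,"spin": 0},
    {"tx": 0,"ty": 0,"tz": 0,"spin": 0},
    {"tx": 0,"ty": 0,"tz": 0,"spin": 0},
    {"tx": 0,"ty": 0,"tz": 0,"spin": 0},
    {"tx": 0,"ty": 0,"tz": 0,"spin": 0}
  ],
  "fingers": -1,
  "force": 40
}}

```text
time_s: 14.88
tcp_pos: [0.4576, -0.3343, 0.0912]
eef_rot: [0.001, 0.652, 0.759, 0.0]
ft_force: [-0.5, 1.0, 8.0]
finger_gap: 0.0127
grip_force: 38.9
```

Emit:
{"fn": "send_rows", "kwargs": {
  "steps": [
    {"tx": 0,"ty": 0,"tz": 0.2,"spin": 0},
    {"tx": 0,"ty": 0,"tz": 0.3,"spin": 0},
    {"tx": 0,"ty": 0,"tz": 0.4,"spin": 0},
    {"tx": 0,"ty": 0,"tz": 0.5,"spin": 0},
    {"tx": 0,"ty": 0,"tz": 0.6,"spin": 0},
    {"tx": 0,"ty": 0,"tz": 0.6,"spin": 0},
    {"tx": 0,"ty": 0,"tz": 0.6,"spin": 0},
    {"tx": 0,"ty": 0,"tz": 0.6,"spin": 0},
    {"tx": 0,"ty": 0,"tz": 0.6,"spin": 0},
    {"tx": 0,"ty": 0,"tz": 0.4,"spin": 0},
    {"tx": 0,"ty": 0,"tz": 0.2,"spin": 0},
    {"tx": 0,"ty": 0,"tz": 0,"spin": 0}
  ]
}}

```text
time_s: 15.88
tcp_pos: [0.4575, -0.3341, 0.2166]
eef_rot: [0.001, 0.652, 0.759, 0.0]
ft_force: [0.7, 0.1, -1.4]
finger_gap: 0.0129
grip_force: 39.2
```

Emit:
{"fn": "send_rows", "kwargs": {
  "steps": [
    {"tx": 0.2,"ty": 0.5,"tz": 0,"spin": 0},
    {"tx": 0.3,"ty": 1,"tz": 0,"spin": 0},
    {"tx": 0.3,"ty": 1,"tz": 0,"spin": 0},
    {"tx": 0.3,"ty": 1,"tz": 0,"spin": 0},
    {"tx": 0.3,"ty": 1,"tz": 0,"spin": 0},
    {"tx": 0.3,"ty": 1,"tz": 0,"spin": 0},
    {"tx": 0.3,"ty": 1,"tz": 0,"spin": 0},
    {"tx": 0.3,"ty": 1,"tz": 0,"spin": 0},
    {"tx": 0.3,"ty": 1,"tz": 0,"spin": 0},
    {"tx": 0.3,"ty": 1,"tz": 0,"spin": 0},
    {"tx": 0.3,"ty": 0.7,"tz": 0,"spin": 0},
    {"tx": 0,"ty": 0,"tz": 0,"spin": 0}
  ]
}}

```text
time_s: 16.88
tcp_pos: [0.5381, -0.0746, 0.2144]
eef_rot: [-0.001, 0.65, 0.76, -0.0]
ft_force: [1.1, 0.9, -1.7]
finger_gap: 0.0128
grip_force: 39.1
```

Emit:
{"fn": "send_rows", "kwargs": {
  "steps": [
    {"tx": 0,"ty": 0.45,"tz": 0,"spin": 0},
    {"tx": 0,"ty": 0,"tz": -0.6,"spin": 0},
    {"tx": 0,"ty": 0,"tz": -0.8,"spin": 0},
    {"tx": 0,"ty": 0,"tz": -0.6,"spin": 0},
    {"tx": 0,"ty": 0,"tz": -0.4,"spin": 0},
    {"tx": 0,"ty": 0,"tz": 0,"spin": 0},
    {"tx": 0,"ty": 0,"tz": 0,"spin": 0},
    {"tx": 0,"ty": 0,"tz": 0,"spin": 0}
  ]
}}

```text
time_s: 17.55
tcp_pos: [0.5374, -0.068, 0.156]
eef_rot: [0.0, 0.652, 0.758, 0.0]
ft_force: [-0.3, -0.3, -0.8]
finger_gap: 0.0127
grip_force: 39.2
```

x is 1.5 mm short, so I'll correct it and descend to just inside the mouth.

Emit:
{"fn": "send_rows", "kwargs": {
  "steps": [
    {"tx": 0.06,"ty": 0,"tz": -0.2,"spin": 0},
    {"tx": 0,"ty": 0,"tz": -0.2,"spin": 0},
    {"tx": 0,"ty": 0,"tz": -0.2,"spin": 0},
    {"tx": 0,"ty": 0,"tz": -0.15,"spin": 0},
    {"tx": 0,"ty": 0,"tz": 0,"spin": 0},
    {"tx": 0,"ty": 0,"tz": 0,"spin": 0}
  ]
}}

```text
time_s: 18.05
tcp_pos: [0.5384, -0.0677, 0.1363]
eef_rot: [-0.0, 0.652, 0.759, -0.0]
ft_force: [-0.3, 0.9, -1.3]
finger_gap: 0.0128
grip_force: 39.2
```

Emit:
{"fn": "send_rows", "kwargs": {
  "steps": [
    {"tx": 0.01,"ty": 0,"tz": -0.1,"spin": 0},
    {"tx": 0,"ty": 0,"tz": -0.1,"spin": 0},
    {"tx": 0,"ty": 0,"tz": -0.1,"spin": 0},
    {"tx": 0,"ty": 0,"tz": -0.1,"spin": 0},
    {"tx": 0,"ty": 0,"tz": 0,"spin": 0}
  ]
}}

```text
time_s: 18.47
tcp_pos: [0.5387, -0.0676, 0.1261]
eef_rot: [-0.0, 0.652, 0.759, -0.0]
ft_force: [0.0, 0.5, -1.8]
finger_gap: 0.0129
grip_force: 39.2
```

Emit:
{"fn": "send_rows", "kwargs": {
  "steps": [
    {"tx": 0,"ty": 0,"tz": -0.15,"spin": 0},
    {"tx": 0,"ty": 0,"tz": -0.15,"spin": 0},
    {"tx": 0,"ty": 0,"tz": -0.15,"spin": 0},
    {"tx": 0,"ty": 0,"tz": -0.15,"spin": 0},
    {"tx": 0,"ty": 0,"tz": 0,"spin": 0}
  ]
}}

```text
time_s: 18.88
tcp_pos: [0.5386, -0.0676, 0.1107]
eef_rot: [-0.0, 0.652, 0.759, -0.0]
ft_force: [-0.5, 1.4, -2.6]
finger_gap: 0.0125
grip_force: 39.1
```

Emit:
{"fn": "send_rows", "kwargs": {
  "steps": [
    {"tx": 0,"ty": 0.01,"tz": -0.2,"spin": 0},
    {"tx": 0,"ty": 0,"tz": -0.2,"spin": 0},
    {"tx": 0,"ty": 0,"tz": -0.2,"spin": 0},
    {"tx": 0,"ty": 0,"tz": -0.15,"spin": 0},
    {"tx": 0,"ty": 0,"tz": 0,"spin": 0},
    {"tx": 0,"ty": 0,"tz": 0,"spin": 0}
  ]
}}

```text
time_s: 19.38
tcp_pos: [0.5387, -0.0675, 0.0925]
eef_rot: [-0.0, 0.652, 0.759, -0.0]
ft_force: [-1.0, 2.2, -2.6]
finger_gap: 0.0129
grip_force: 39.1
```

Emit:
{"fn": "send_rows", "kwargs": {
  "steps": [
    {"tx": 0,"ty": 0.02,"tz": -0.08,"spin": 0},
    {"tx": 0,"ty": 0,"tz": -0.06,"spin": 0},
    {"tx": 0,"ty": 0,"tz": -0.05,"spin": 0},
    {"tx": 0,"ty": 0,"tz": 0,"spin": 0}
  ]
}}

```text
time_s: 19.72
tcp_pos: [0.539, -0.0671, 0.0883]
eef_rot: [0.0, 0.652, 0.759, 0.0]
ft_force: [-1.4, 1.4, 2.9]
finger_gap: 0.013
grip_force: 39.7
```

Contact is starting. A touch more to seat it, then release.

Emit:
{"fn": "send_rows", "kwargs": {
  "steps": [
    {"tx": 0,"ty": 0,"tz": -0.03,"spin": 0},
    {"tx": 0,"ty": 0,"tz": 0,"spin": 0},
    {"tx": 0,"ty": 0,"tz": 0,"spin": 0}
  ]
}}

```text
time_s: 19.97
tcp_pos: [0.5391, -0.0671, 0.0882]
eef_rot: [0.0, 0.652, 0.759, 0.0]
ft_force: [-6.3, 1.3, 19.2]
finger_gap: 0.0131
grip_force: 41.6
```

Emit:
{"fn": "send_rows", "kwargs": {
  "steps": [
    {"tx": 0,"ty": 0,"tz": 0,"spin": 0},
    {"tx": 0,"ty": 0,"tz": 0,"spin": 0},
    {"tx": 0,"ty": 0,"tz": 0,"spin": 0},
    {"tx": 0,"ty": 0,"tz": 0,"spin": 0},
    {"tx": 0,"ty": 0,"tz": 0,"spin": 0}
  ],
  "fingers": 0
}}

```text
time_s: 20.38
tcp_pos: [0.5389, -0.067, 0.0872]
eef_rot: [0.0, 0.652, 0.759, -0.0]
ft_force: [-0.0, -0.5, 1.0]
finger_gap: 0.0427
grip_force: 0.0
```

Emit:
{"fn": "send_rows", "kwargs": {
  "steps": [
    {"tx": 0,"ty": 0,"tz": 0.3,"spin": 0},
    {"tx": 0,"ty": 0,"tz": 0.6,"spin": 0},
    {"tx": 0,"ty": 0,"tz": 0.7,"spin": 0},
    {"tx": 0,"ty": 0,"tz": 0.7,"spin": 0},
    {"tx": 0,"ty": 0,"tz": 0.4,"spin": 0},
    {"tx": 0,"ty": 0,"tz": 0.2,"spin": 0},
    {"tx": 0.1,"ty": -0.6,"tz": 0,"spin": 0},
    {"tx": 0.1,"ty": -0.8,"tz": 0,"spin": 0},
    {"tx": 0.1,"ty": -0.8,"tz": 0,"spin": 0},
    {"tx": 0.1,"ty": -0.2,"tz": 0,"spin": 0},
    {"tx": 0,"ty": 0,"tz": 0,"spin": 0},
    {"tx": 0,"ty": 0,"tz": 0,"spin": 0}
  ]
}}

```text
time_s: 21.38
tcp_pos: [0.5487, -0.1267, 0.1594]
eef_rot: [-0.0, 0.652, 0.758, -0.0]
ft_force: [-0.4, 1.5, -0.2]
finger_gap: 0.0425
grip_force: 0.0
```

```bash
python3 - <<'E'
from h import *
s=sense();print(s['tcp_pos'])
a=grab_frame("side")
def crop(f,x,y,w,h,k): return cv2.resize(np.ascontiguousarray(f["pixels"][y:y+h,x:x+w,::-1]),(w*k,h*k),interpolation=cv2.INTER_CUBIC)
cv2.imwrite("pics/g4.png",crop(a,250,180,100,120,5))
E
```

```text
[ 0.54865539 -0.12665222  0.15939548]
```

View pics/g4.png

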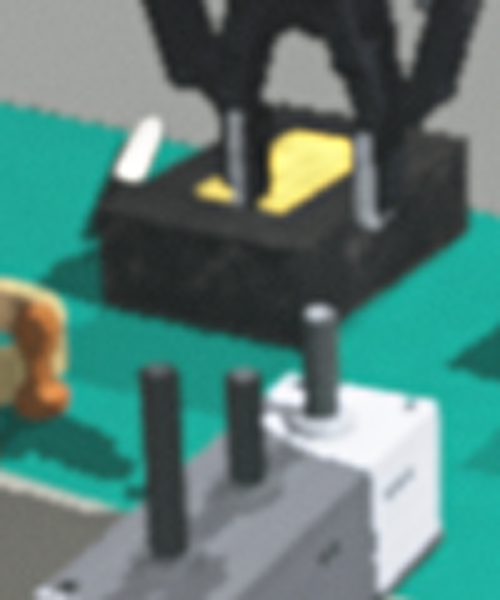

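The short gauge is home in bore 2. The fingers (columns 238 and 370) straddle the stored gauge (320, further back). Descending on it.

Emit:
{"fn": "send_rows", "kwargs": {
  "steps": [
    {"tx": 0,"ty": 0,"tz": -0.4,"spin": 0},
    {"tx": 0,"ty": 0,"tz": -0.6,"spin": 0},
    {"tx": 0,"ty": 0,"tz": -0.7,"spin": 0},
    {"tx": 0,"ty": 0,"tz": -0.7,"spin": 0},
    {"tx": 0,"ty": 0,"tz": -0.4,"spin": 0},
    {"tx": 0,"ty": 0,"tz": 0,"spin": 0},
    {"tx": 0,"ty": 0,"tz": 0,"spin": 0}
  ]
}}

```text
time_s: 22.02
tcp_pos: [0.5486, -0.1267, 0.0895]
eef_rot: [-0.0, 0.651, 0.759, -0.0]
ft_force: [-0.2, -0.2, -0.1]
finger_gap: 0.0424
grip_force: 0.0
```

Emit:
{"fn": "send_rows", "kwargs": {
  "steps": [
    {"tx": 0,"ty": 0,"tz": 0,"spin": 0},
    {"tx": 0,"ty": 0,"tz": 0,"spin": 0},
    {"tx": 0,"ty": 0,"tz": 0,"spin": 0},
    {"tx": 0,"ty": 0,"tz": 0,"spin": 0},
    {"tx": 0,"ty": 0,"tz": 0,"spin": 0},
    {"tx": 0,"ty": 0,"tz": 0,"spin": 0}
  ],
  "fingers": -1,
  "force": 30
}}

```text
time_s: 22.52
tcp_pos: [0.5482, -0.1272, 0.0906]
eef_rot: [-0.0, 0.652, 0.758, 0.0]
ft_force: [-8.5, -0.8, 11.3]
finger_gap: 0.0129
grip_force: 29.1
```

Emit:
{"fn": "send_rows", "kwargs": {
  "steps": [
    {"tx": -0.03,"ty": 0,"tz": 0,"spin": 0},
    {"tx": 0,"ty": 0,"tz": 0.03,"spin": 0},
    {"tx": 0,"ty": 0,"tz": 0,"spin": 0},
    {"tx": 0,"ty": 0,"tz": 0,"spin": 0}
  ]
}}

```text
time_s: 22.85
tcp_pos: [0.5479, -0.127, 0.0908]
eef_rot: [-0.0, 0.652, 0.759, -0.0]
ft_force: [-4.3, -0.6, 1.0]
finger_gap: 0.0132
grip_force: 29.6
```

Emit:
{"fn": "send_rows", "kwargs": {
  "steps": [
    {"tx": -0.03,"ty": 0,"tz": 0.03,"spin": 0},
    {"tx": 0,"ty": 0,"tz": 0.04,"spin": 0},
    {"tx": 0,"ty": 0,"tz": 0.04,"spin": 0},
    {"tx": 0,"ty": 0,"tz": 0.04,"spin": 0},
    {"tx": 0,"ty": 0,"tz": 0,"spin": 0}
  ]
}}

```text
time_s: 23.27
tcp_pos: [0.5477, -0.1269, 0.0946]
eef_rot: [0.0, 0.652, 0.759, 0.0]
ft_force: [-0.3, 0.2, -1.5]
finger_gap: 0.0129
grip_force: 29.3
```

Sliding freely. Drawing it up gently.

Emit:
{"fn": "send_rows", "kwargs": {
  "steps": [
    {"tx": 0,"ty": 0,"tz": 0.06,"spin": 0},
    {"tx": 0,"ty": 0,"tz": 0.08,"spin": 0},
    {"tx": 0,"ty": 0,"tz": 0.08,"spin": 0},
    {"tx": 0,"ty": 0,"tz": 0.08,"spin": 0},
    {"tx": 0,"ty": 0,"tz": 0.08,"spin": 0},
    {"tx": 0,"ty": 0,"tz": 0.06,"spin": 0},
    {"tx": 0,"ty": 0,"tz": 0.04,"spin": 0},
    {"tx": 0,"ty": 0,"tz": 0,"spin": 0}
  ]
}}

```text
time_s: 23.93
tcp_pos: [0.5475, -0.127, 0.1065]
eef_rot: [0.0, 0.652, 0.759, 0.0]
ft_force: [0.9, -0.5, -2.0]
finger_gap: 0.0132
grip_force: 29.3
```

Emit:
{"fn": "send_rows", "kwargs": {
  "steps": [
    {"tx": 0,"ty": 0,"tz": 0.06,"spin": 0},
    {"tx": 0,"ty": 0,"tz": 0.08,"spin": 0},
    {"tx": 0,"ty": 0,"tz": 0.08,"spin": 0},
    {"tx": 0,"ty": 0,"tz": 0.08,"spin": 0},
    {"tx": 0,"ty": 0,"tz": 0.08,"spin": 0},
    {"tx": 0,"ty": 0,"tz": 0.06,"spin": 0},
    {"tx": 0,"ty": 0,"tz": 0.02,"spin": 0},
    {"tx": 0,"ty": 0,"tz": 0,"spin": 0},
    {"tx": 0,"ty": 0,"tz": 0,"spin": 0},
    {"tx": 0,"ty": 0,"tz": 0,"spin": 0},
    {"tx": 0,"ty": 0,"tz": 0,"spin": 0}
  ]
}}

```text
time_s: 24.85
tcp_pos: [0.5473, -0.127, 0.1177]
eef_rot: [-0.0, 0.652, 0.759, -0.0]
ft_force: [-0.7, 0.8, -1.0]
finger_gap: 0.0129
grip_force: 29.3
```

```bash
python3 - <<'E'
from h import *
s=sense();print(s['tcp_pos'],s['ft_force'],s['dq'])
a=grab_frame("side")
def crop(f,x,y,w,h,k): return cv2.resize(np.ascontiguousarray(f["pixels"][y:y+h,x:x+w,::-1]),(w*k,h*k),interpolation=cv2.INTER_CUBIC)
cv2.imwrite("pics/g5.png",crop(a,260,190,90,110,5))
p=np.array(s['tcp_pos']); o=p.copy();o[2]=.0875
print((proj(a,o)-[260,190])*5,(proj(a,[p[0],p[1],.06])-[260,190])*5)
E
```

```text
[ 0.54730548 -0.12695031  0.11770331] [-0.66464058  0.76835922 -1.00742089] [-7.43831852e-04  4.66424169e-04  6.48457801e-04 -9.79442778e-04
  8.47608801e-05  2.29594274e-03 -5.59239804e-04]
[266.14299732 306.06541334] [268.15946619 371.45389969]
```

View pics/g5.png

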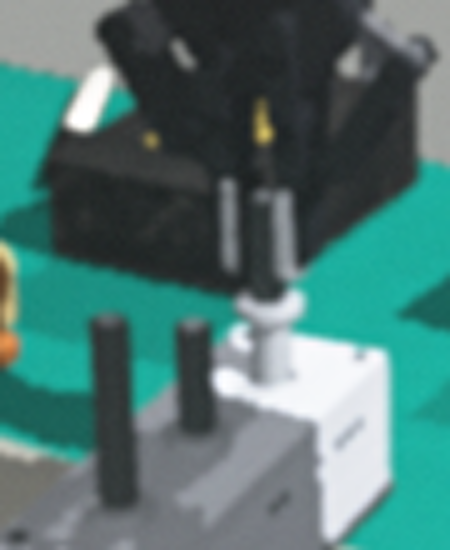

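The stored gauge is held half drawn: its collar is at row ~305 as predicted, about 64 px (27.5 mm) above the mouth. The other two are home.

```bash
python3 -c "
from workcell import ticket
print(ticket.job_done())"
```

```text
the job is handed in; nothing more can be done
None
```

The job is handed in at about 25 s: the tall gauge is home in bore 1, the short gauge is home in bore 2, and the bore 3 gauge is held still about 27 mm drawn; no verdict came back.

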